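# Clear the file rack and close up the slumped row of binders

### The job

The three binders in the file rack have slumped, and an amber bottle and a chunky marker pen left in the rack keep the bookend from being slid up to them. First put the bottle, kept upright, and the pen, lying flat, into the shallow white tray and let go of them; then slide the bookend along by its grip post until all three binders stand upright and tight together against the stop pad on the end wall. The pad is hidden behind the binders and set differently each time, so feel for the row going firm and press it lightly home, never with more than 35 N on the binders, and leave the other things on the bench where they are.

Things in the scene. Friction and masses are not known exactly. Their poses are not given: they have to be found in the camera images.
- rack: Fixed aluminium file rack. Origin on the bench; floor plate 6 thick, 170 wide (x), from y=-260 to y=+225. The binders stand between the end wall (inner face at y=+215, 140 high above the floor plate, 150 wide) and the bookend; its y axis is the row's direction and points to the end wall. The rack has no side walls.
- bookend (a joint): Slide of the bookend along the rack's +y, in m, range 0 to 0.30. At value q its pushing face is at y = -0.155 + q in the rack's frame; how far it goes is set by the row going firm against the end wall's stop pad. The slide has a stiff friction of about 2 N and stays where left; dragging the binders along adds several N more, varying with their hidden mass and friction.
- bookend_grip (a point): Point to grip on the bookend's black square grip post (24 x 24, sides along the rack's x and y, top at 80 above the bench): on its axis, 60 above the bench. The post's axis is 75 behind the pushing face (towards the rack's -y). The face plate is 5 thick, 140 wide, its top 148 above the bench. Axes as the rack's.
- bookend_face (a point): Point on the bookend's pushing face: at its middle, 6 above the bench. Axes as the rack's.
- end_wall: The rack's fixed end wall; its frame is the same as the rack's (see rack for its place). On its inner side, hidden behind the binders, it carries a stiff grey stop pad (100 wide, from 10 to 98 above the bench) that stands out 2 to 12 beyond the wall's face; how far differs each time, is not reported and must be felt. The row is to be pressed against this pad.
- binder_a: A5 ring binder, 150 deep (x) x 34 thick (y) x 205 tall (z), 0.2 to 0.45 kg, blue. Origin: centre of its underside, z up its height. It starts leaning about 18 degrees, its top towards the end wall. It is the one nearest the bookend.
- binder_b: A5 ring binder, 150 deep (x) x 34 thick (y) x 205 tall (z), 0.2 to 0.45 kg, blue. Origin: centre of its underside, z up its height. It starts leaning about 18 degrees, its top towards the end wall. It is the middle one.
- binder_c: A5 ring binder, 150 deep (x) x 34 thick (y) x 205 tall (z), 0.2 to 0.45 kg, blue. Origin: centre of its underside, z up its height. It starts leaning about 18 degrees, its top towards the end wall. It is the one nearest the end wall and leans on that wall's top edge.
- bottle: Amber bottle with white cap standing on the rack floor between bookend and binders: body 54 diameter up to 88 high, cap 32 diameter, 120 tall in all, about 0.25 kg. Origin: centre of its underside, z up.
- pen: Chunky black marker pen with grey cap end, a bar 110 (x) x 22 (y) x 16 (z), 40 g, lying flat on the rack floor, roughly across the rack. Origin: centre of its underside.
- tray: Shallow white spill tray, fixed, 180 (x) x 260 (y) outside, 14 high, walls and floor 5 thick. Origin: centre of its underside.
- jar: Bystander: small jar 36 diameter, 50 tall, standing in the tray at about x=+50 to +60, y=-15 to +15 of the tray. Origin: centre of its underside.
- beaker: Bystander: glass beaker 68 diameter, 85 tall, on the bench. Origin: centre of its underside.
- small_bottle: Bystander: small amber bottle 44 diameter, 85 tall, on the bench. Origin: centre of its underside.
- stapler: Bystander: black stapler 130 x 34 x 46 tall on the bench. Origin: centre of its underside.
Things that resemble listed ones, but are neither listed nor needed, are in the scene too. What is shaped like the pen but green is not meant.

How it is judged:
By the outcome, as a careful person would: the job done as asked, in the order asked, and still so for the second after the job is handed in, with the robot touching nothing.
It also fails if it takes over 72 s, if anything falls off the work surface, if the arm or the gripper's body presses on something with over 40 N, if the wrist force passes 120 N, or if a joint passes its speed limit or range.

### The arm

A 7-joint arm with a two-finger parallel gripper is mounted at the origin on the work surface. World frame = base frame: x ahead of the robot, y to its left, z up, the work surface at z = 0. Lengths are in m, angles in rad, forces in N, time in s.
With the tool pointing down it reaches from about 0.4 to 0.85 m from the base axis. Payload 4.5 kg.
Tool frame: the origin (TCP) lies at the very end of the fingers, on their centre line; the grasp point (between the pads) lies 19 mm behind it; z points along the fingers, y is the line along which they close (so a half turn about z gives the same grasp; the last joint's range is limited). The gripper opens to 88 mm and grips with 3 to 60 N. Pads are 18 mm wide; open, the fingers measure 123 mm over their backs; the gripper's body (75 mm by 187 mm) begins 45 mm behind the grasp point.
Start: joints at [-1.234, 0.689, -0.195, 1.565, 0.157, 0.902, -0.215], TCP at [0.186, 0.597, 0.239] pointing down, gripper open.
Joint ranges: [-3.01, 3.01], [-0.46, 2.08], [-1.47, 1.51], [0.13, 2.56], [-1, 4.14], [0.04, 2.09], [-2.66, 2.66]. Speed limits (rad/s): [2.57, 2.57, 3.14, 3.14, 3.14, 3.14, 3.14].

### API

Orientations are given as a unit quaternion [x, y, z, w].
In Python, from plant import r gives the robot as it stands. The module is installed in compiled form; this text tells all that it offers.
- The arm moves only by the shell command python3 -m pendant 'ROWS' [FORCE]. ROWS is JSON, one flat list of numbers, 7 for each row, row after row: the opening, from 0 (shut) to 1 (fully open), then the shift along the tool's x, y, z scaled (see below), then the turn, a rotation vector about the tool's x, y, z scaled (see below). A call has 1 to 12 rows; each row is the pose to reach, as a shift and turn from the pose commanded when the call began, along the tool's axes at that moment; what a row does not reach only later rows make up. The controller multiplies each number of a shift by 0.15 m and each number of a turn by pi/2 rad. A row lasts 1/10 s, in which the tool goes at most 50 mm and 8.59 degrees, less where a joint would pass 70% of its speed; a pose out of reach is approached as far as the arm can. A call with a number of a shift or a turn outside -1 to 1 is refused whole. A call with a gripper value outside its range is refused whole. The fingers move at their own pace and stop on an object; FORCE is the grip in N (left out, the last holds). Time passes only in rows, so rows that repeat a pose let the fingers close. It gives the time, the measured TCP pose, the force, the opening and the grip force at its end, in the units of the state.
- r.get_state(): the state, without advancing time (a new reading comes with each control period).
- r.snapshot(name): name is "scene" or "top"; returns a dict with "img" (384x512x3 uint8, red, green, blue), "mtx" (3x3 intrinsics, pixels), "k1" (the pictures are not rectified: a ray, as slopes to the right and down, at radius r is drawn at 1 + k1 r^2 times it, then the intrinsics apply), "cam_to_world" (4x4, takes a point from camera to world coordinates). Camera axes: x right, y up, looking along -z (the intrinsics and any distortion apply to the point x, -y, -z); pixel columns grow to the right and rows downward; lengths in m; the calibration is good to about 2 mm. A picture is of the moment at which its call begins. There is no depth.
- r.finish_job(): hands the job in; it is judged then, once.
The state is a dict: "clock": time; "q": joint angles; "qd": joint speeds; "joint_torque": joint torques, N m; "tool_pos": TCP position; "eef_rot": TCP orientation; "contact_force": force on the tool from outside, world axes, zero at the start; "moment": the same for the moment, N m; "opening": opening from 0.0 (shut) to 1.0 (fully open); "finger_force": force on a finger pad.
Only numpy, scipy, OpenCV 4.12 (cv2) and the standard library are available. Lean on these libraries where they do the work, as an engineer would, in place of code of your own. Each camera call takes 0.05 s, during which the arm holds its last target. There are 200 camera calls.

## Working session

There is one attempt and no reset: what is moved stays moved. The work goes in short steps, Python scripts to look and compute and a shell command to move; the robot and the scene stay as the last step left them, time stands still between calls to the robot, and variables do not carry over. Pictures are saved under pics/ and viewed, at most 10 in all, crops included, and the job is handed in when it is done.

```bash
mkdir -p pics
cat > h.py <<'E'
import numpy as np, cv2
from plant import r
def snap(n):
    s=r.snapshot(n); np.savez(f'{n}.npz',**{k:s[k] for k in('img','mtx','k1','cam_to_world')}); return s
def load(n): return np.load(f'{n}.npz')
def ray(s,u,v):
    d=np.array([float(s['k1']),0,0,0])
    p=cv2.undistortPoints(np.array([[[u,v]]],float),s['mtx'],d)[0,0]
    T=s['cam_to_world']; return T[:3,3],T[:3,:3]@np.array([p[0],-p[1],-1])
def onz(s,u,v,z):
    o,d=ray(s,u,v); return (o+d*(z-o[2])/d[2])
def proj(s,P):
    T=s['cam_to_world']; c=T[:3,:3].T@(np.array(P)-T[:3,3]); a,b=c[0]/-c[2],-c[1]/-c[2]
    k=1+float(s['k1'])*(a*a+b*b); m=s['mtx']; return np.array([m[0,0]*a*k+m[0,2],m[1,1]*b*k+m[1,2]])
E
python3 - <<'E'
from h import *
for n in('scene','top'):
    s=snap(n); cv2.imwrite(f'pics/{n}0.png',cv2.resize(s['img'][:,:,::-1],(800,600),interpolation=cv2.INTER_CUBIC))
    print(n,s['mtx'].tolist(),s['k1'],np.round(s['cam_to_world'],3).tolist())
print(r.get_state())
E
```

```text
scene [[373.58424635618013, 0.0, 251.97698407404508], [0.0, 373.58424635618013, 190.97115565242453], [0.0, 0.0, 1.0]] -0.06325875134505976 [[0.58, -0.643, 0.501, 1.016], [0.815, 0.46, -0.353, -0.353], [-0.003, 0.613, 0.79, 0.779], [0.0, 0.0, 0.0, 1.0]]
top [[360.109907996222, 0.0, 258.1245847562961], [0.0, 360.109907996222, 184.46777551661611], [0.0, 0.0, 1.0]] -0.10745145551284567 [[0.006, 0.985, -0.175, 0.389], [-1.0, 0.003, -0.017, -0.063], [-0.016, 0.175, 0.984, 1.083], [0.0, 0.0, 0.0, 1.0]]
{'clock': 0.1, 'q': array([-1.2342016 ,  0.68988735, -0.19446144,  1.56623148,  0.15729482,
        0.90251796, -0.21509269]), 'qd': array([ 0.00039489, -0.00157895, -0.00173198, -0.00359042, -0.00107732,
       -0.00019995, -0.000531  ]), 'joint_torque': array([-2.53367340e-03, -5.28494453e+01, -1.27122715e+00, -1.53836542e+01,
       -5.25160145e-02,  1.97277237e-03,  5.00743920e-05]), 'tool_pos': array([0.1862709 , 0.59600082, 0.237999  ]), 'eef_rot': array([ 1.50802755e-01,  9.88563524e-01, -8.27818192e-04, -4.65351581e-05]), 'contact_force': array([-0.51857497, -0.7488772 , -0.41509453]), 'moment': array([0.00159625, 0.03711697, 0.04863864]), 'finger_force': 0.0, 'opening': 0.9962565546955116}
```

View pics/scene0.png

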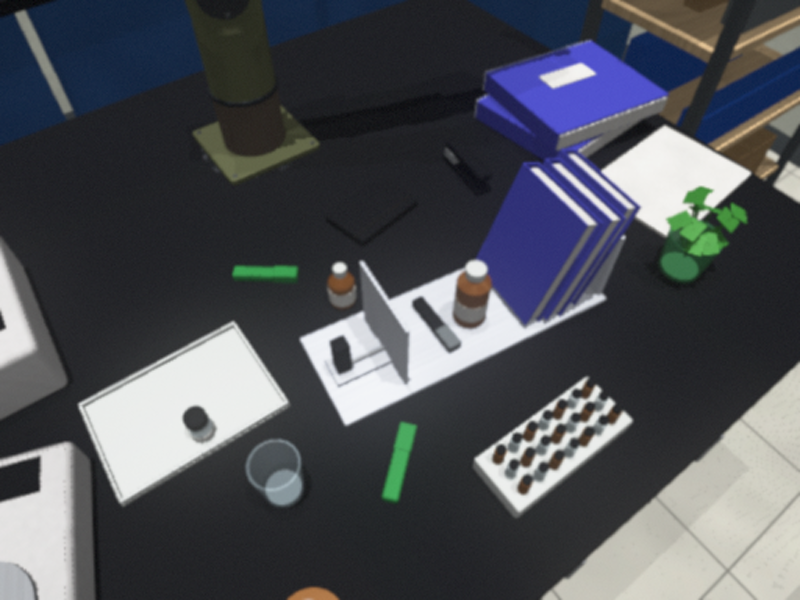

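View pics/top0.png

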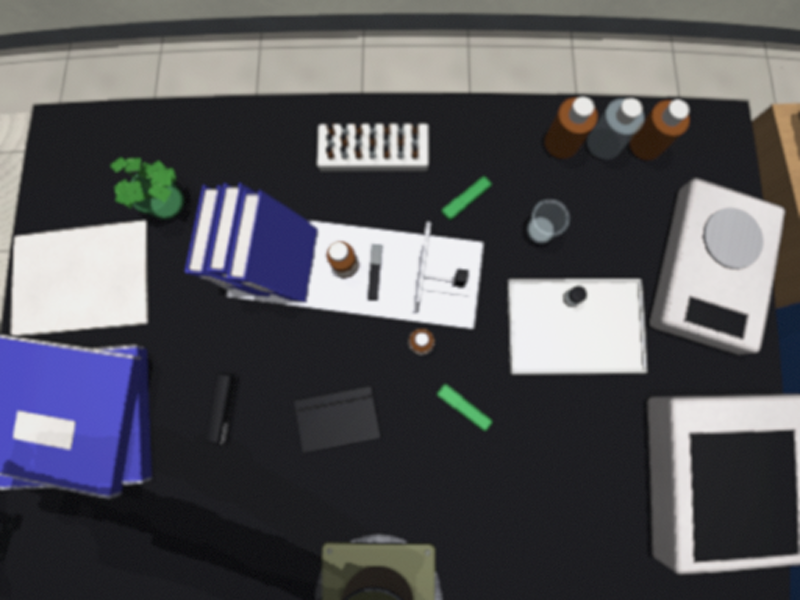

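Scene picture: the amber bottle is at (472,295), the pen at (437,323), the grip post at (341,355), the tray at (185,410) with the jar at (198,422), and the binders at (560,240). In the top picture the bottle cap is at (340,252), the pen at (375,272), the post at (460,278) and the tray at (578,327).

- **Bottle candidates (top):** (342,258) on the rack, (421,341) small on the bench, and (575,125) and (660,125) at the back. Only (342,258) stands on the rack floor.
- **Pen candidates (top):** (375,272) black with a grey cap on the rack, green bars at (467,197) and (464,407), and the black stapler at (222,410). Only (375,272) fits.

Next I'll confirm both in one enlarged crop.

Run:
```python
from h import *
t=load('top'); c=load('scene'); k=1.5625
x0,y0,x1,y1=115,115,315,225
cv2.imwrite('pics/crop1.png',cv2.resize(t['img'][y0:y1,x0:x1,::-1],None,fx=4,fy=4,interpolation=cv2.INTER_CUBIC))
P=lambda s,u,v,z:np.round(onz(s,u/k,v/k,z),4)
print('cap',P(t,338.5,251,.12),P(c,477,268,.12))
print('pen ends',P(t,376.5,245,.022),P(t,373,299,.022))
print('post',P(t,461,276,.08))
print('rack -y corners',P(t,483.5,241,.006),P(t,474.5,328,.006), P(c,302,342,.006),P(c,348,424,.006))
print('tray',[P(t,*q,.014)[:2].tolist() for q in((508,280),(641,279),(647,373),(511,375))])
print('jar',P(t,576,294,.05),P(c,195,413,.05)); print('small',P(t,421.5,338,.085)); print('beaker',P(t,550,217,.085))
```

```text
cap [0.6262 0.0682 0.12  ] [0.6242 0.0754 0.12  ]
pen ends [0.6625 0.0077 0.022 ] [0.5561 0.0128 0.022 ]
post [ 0.5898 -0.1506  0.08  ]
rack -y corners [ 0.6753 -0.2025  0.006 ] [ 0.5029 -0.1819  0.006 ] [ 0.5132 -0.1771  0.006 ] [ 0.6747 -0.1941  0.006 ]
tray [[0.5954, -0.2475], [0.5984, -0.5109], [0.4156, -0.5114], [0.4132, -0.2488]]
jar [ 0.5623 -0.3687  0.05  ] [ 0.5579 -0.3678  0.05  ]
small [ 0.4764 -0.0788  0.085 ]
beaker [ 0.7009 -0.317   0.085 ]
```

View pics/crop1.png

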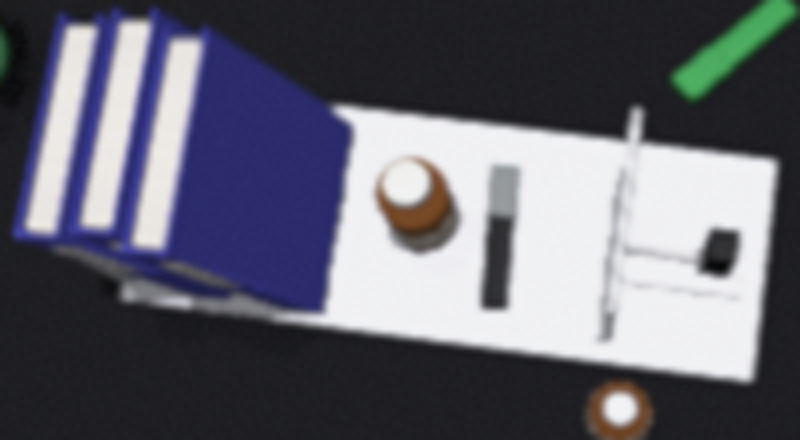

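The crop confirms both: the amber bottle with its white cap at (410,190), and the black pen with its grey cap end at (498,240), both on the white rack floor. The grip post is at (720,250). I'll now work out the rack frame and clearances.

```bash
cat >> h.py <<'E'
def go(p,ang=None):
    """numbers for the shift (tool axes, /0.15) and z turn (/(pi/2)) to TCP p with tool y at world angle ang (deg)"""
    from scipy.spatial.transform import Rotation as R
    s=r.get_state(); M=R.from_quat(s['eef_rot']).as_matrix()
    d=M.T@(np.array(p)-s['tool_pos'])/.15
    a=np.degrees(np.arctan2(M[1,1],M[0,1])); t=0
    if ang is not None: t=-((ang-a+180)%360-180)/90
    print('shift',np.round(d,3),'turn',round(t,3),'yang',round(a,1),'tilt',np.round(M[:2,2],3))
E
python3 - <<'E'
from h import *
t=load('top'); C=lambda u,v,z:onz(t,115+(u-1.5)/4,115+(v-1.5)/4,z)
e=[C(340,104,.006),C(778,158,.006),C(753,381,.006),C(270,318,.006)]
for i in range(3):
    d=e[i+1]-e[i]; print(np.round(e[i],4),'ang',np.degrees(np.arctan2(d[1],d[0])))
a=np.radians(-7.0)
d1=e[0]-e[1]; d2=e[3]-e[2]
th=np.mean([np.arctan2(v[1],v[0]) for v in(d1,d2)]); print('rack y ang',np.degrees(th))
Y=np.array([np.cos(th),np.sin(th)]); X=np.array([Y[1],-Y[0]]); O=(e[1]+e[2])[:2]/2+.26*Y; print('O',O)
R=lambda p:np.round([(p[:2]-O)@X,(p[:2]-O)@Y],4)
print('plate top',R(C(637,107,.148)),R(C(605,338,.148)))
print('post',R(C(722,246,.08)),'cap',R(C(406,186,.126)),C(406,186,.126),'pen',[R(C(*q,.022)) for q in((491,165),(519,167),(510,308),(482,307))])
print('binder a base',R(C(352,128,.006)),R(C(327,312,.006)))
print('pen mid',C(500.5,237,.022))
k=1.5625
for z in(0,.04,.08): print('scale',onz(t,652/k,325/k,z)[:2])
print('stop px line C->post goal'); 
print('rack y .026..036',O+Y*.026,O+Y*.036)
go([.626,.071,.25],-7)
E
```

```text
[0.7188 0.1391 0.006 ] ang -97.21742635073548
[ 0.6756 -0.2016  0.006 ] ang 172.7051634457161
[ 0.503  -0.1795  0.006 ] ang 82.77664076741868
rack y ang 82.77960720834162
O [0.62201771 0.06742485]
plate top [ 0.0702 -0.1487] [-0.0883 -0.1473]
post [-0.003  -0.2205] cap [0.0012 0.0015] [0.62339031 0.06876353 0.126     ] pen [array([ 0.0491, -0.043 ]), array([ 0.0503, -0.0643]), array([-0.058 , -0.0726]), array([-0.0599, -0.0518])]
binder a base [0.0689 0.0707] [-0.0767  0.0666]
pen mid [0.60945889 0.01054481 0.022     ]
scale [ 0.50933005 -0.53304942]
scale [ 0.50487795 -0.5156854 ]
scale [ 0.50042585 -0.49832138]
stop px line C->post goal
rack y .026..036 [0.62528556 0.09321867] [0.62654242 0.10313937]
shift [-3.842 -2.467 -0.075] turn 0.885 yang 72.7 tilt [-0.    -0.002]
```

```bash
python3 -m pendant '[1,-0.2,-0.12,-0.01,0,0,0, 1,-0.4,-0.24,-0.02,0,0,0, 1,-0.6,-0.37,-0.03,0,0,0, 1,-0.8,-0.5,-0.04,0,0,0, 1,-1,-0.63,-0.05,0,0,0]' 30
python3 -m pendant '[1,-0.25,-0.16,-0.01,0,0,0, 1,-0.5,-0.32,-0.02,0,0,0, 1,-0.75,-0.48,-0.03,0,0,0, 1,-1,-0.64,-0.05,0,0,0]'
python3 -m pendant '[1,-0.25,-0.16,0,0,0,0, 1,-0.5,-0.32,0,0,0,0, 1,-0.75,-0.48,0,0,0,0, 1,-1,-0.64,0,0,0,0]'
python3 -m pendant '[1,-0.2,-0.13,0,0,0,0.09, 1,-0.4,-0.26,0,0,0,0.18, 1,-0.6,-0.39,0,0,0,0.27, 1,-0.75,-0.5,0,0,0,0.36, 1,-0.8,-0.54,0,0,0,0.45, 1,-0.84,-0.56,0,0,0,0.54, 1,-0.84,-0.56,0,0,0,0.63, 1,-0.84,-0.56,0,0,0,0.72, 1,-0.84,-0.56,0,0,0,0.81, 1,-0.84,-0.56,0,0,0,0.885, 1,-0.84,-0.56,0,0,0,0.885]'
python3 -c "
from h import *
print(r.get_state()['tool_pos'],r.get_state()['q'],r.get_state()['contact_force']); go([.6238,.0700,.075],-7.2)"
```

```text
clock: 0.6
tool_pos: [0.302, 0.4602, 0.246]
eef_rot: [0.151, 0.989, -0.0, -0.0]
contact_force: [-0.3, -1.0, -0.2]
opening: 0.998
finger_force: 0.0
clock: 1.0
tool_pos: [0.4166, 0.3235, 0.2534]
eef_rot: [0.151, 0.989, -0.0, -0.0]
contact_force: [-0.2, 0.1, 0.4]
opening: 0.997
finger_force: 0.0
clock: 1.4
tool_pos: [0.5312, 0.1872, 0.2535]
eef_rot: [0.151, 0.989, -0.0, -0.0]
contact_force: [0.6, 1.0, 0.6]
opening: 1.001
finger_force: 0.0
clock: 2.5
tool_pos: [0.6253, 0.0714, 0.2532]
eef_rot: [0.749, 0.663, -0.001, -0.0]
contact_force: [-0.3, -0.2, -0.4]
opening: 1.0
finger_force: 0.0
[0.62530806 0.07137047 0.25320172] [-0.26835954  0.68156345  0.14899181  1.54443123 -0.1168832   0.92544169
 -0.20390365] [-0.27238078 -0.20294198 -0.40426834]
shift [-0.01  -0.008  1.188] turn 0.002 yang -7.0 tilt [-0.001 -0.001]
```

```bash
python3 -m pendant '[1,0,0,0.2,0,0,0, 1,0,0,0.4,0,0,0, 1,0,0,0.6,0,0,0, 1,-0.01,-0.01,0.8,0,0,0, 1,-0.01,-0.01,0.93,0,0,0, 1,-0.01,-0.01,1,0,0,0, 1,-0.01,-0.01,1,0,0,0]'
python3 -m pendant '[1,0,0,0.1,0,0,0, 1,0,0,0.19,0,0,0, 1,0,0,0.2,0,0,0, 0,0,0,0.2,0,0,0, 0,0,0,0.2,0,0,0, 0,0,0,0.2,0,0,0, 0,0,0,0.2,0,0,0, 0,0,0,0.2,0,0,0, 0,0,0,0.2,0,0,0, 0,0,0,0.2,0,0,0]' 25
python3 -m pendant '[0,0,0,-0.1,0,0,0, 0,0,0,-0.25,0,0,0, 0,0,0,-0.45,0,0,0, 0,0,0,-0.65,0,0,0, 0,0,0,-0.85,0,0,0, 0,0,0,-1,0,0,0, 0,0,0,-1,0,0,0]'
python3 -c "
from h import *
s=snap('scene');c=s['img'][100:290,200:420,::-1];cv2.imwrite('pics/b1.png',cv2.resize(c,None,fx=3,fy=3))
go([.470,-.290,.22],-7)"
```

```text
clock: 3.2
tool_pos: [0.623, 0.0699, 0.1023]
eef_rot: [0.748, 0.663, -0.001, -0.001]
contact_force: [0.1, 0.3, -0.1]
opening: 0.999
finger_force: 0.0
clock: 4.2
tool_pos: [0.6249, 0.0698, 0.0742]
eef_rot: [0.749, 0.663, 0.001, 0.001]
contact_force: [1.4, 0.1, 3.1]
opening: 0.606
finger_force: 25.0
clock: 4.9
tool_pos: [0.6253, 0.07, 0.2272]
eef_rot: [0.749, 0.663, 0.002, 0.001]
contact_force: [-0.0, -0.1, -2.9]
opening: 0.603
finger_force: 25.0
shift [-2.507 -0.727  0.03 ] turn 0.0 yang -7.0 tilt [0.002 0.   ]
```

View pics/b1.png

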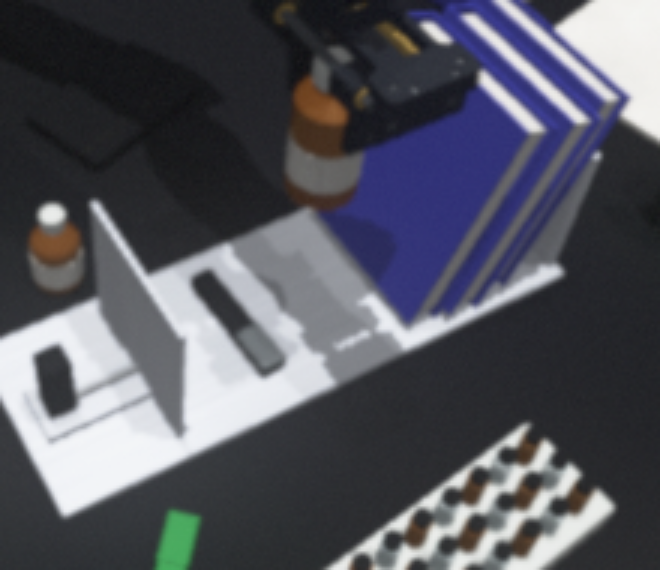

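The crop shows the bottle held upright at (322,145), with the pen at (238,325) and the plate undisturbed. Now I'll carry it to the tray.

```bash
python3 -m pendant '[0,0,0,-0.1,0,0,0, 0,-0.2,-0.06,-0.2,0,0,0, 0,-0.42,-0.12,-0.2,0,0,0, 0,-0.64,-0.18,-0.2,0,0,0, 0,-0.84,-0.24,-0.2,0,0,0]'
python3 -m pendant '[0,-0.21,-0.06,0,0,0,0, 0,-0.42,-0.12,0,0,0,0, 0,-0.63,-0.18,0,0,0,0, 0,-0.84,-0.24,0,0,0,0]'
python3 -m pendant '[0,-0.21,-0.06,0,0,0,0, 0,-0.42,-0.12,0.1,0,0,0, 0,-0.63,-0.18,0.2,0,0,0, 0,-0.78,-0.23,0.4,0,0,0, 0,-0.83,-0.245,0.6,0,0,0, 0,-0.83,-0.245,0.8,0,0,0, 0,-0.83,-0.245,0.9,0,0,0, 0,-0.83,-0.245,0.9,0,0,0, 0,-0.83,-0.245,0.9,0,0,0]'
python3 -c "
from h import *
go([.470,-.290,.073],-7)"
```

```text
clock: 5.45
tool_pos: [0.5705, -0.0522, 0.2518]
eef_rot: [0.749, 0.663, -0.002, -0.001]
contact_force: [-0.4, 0.2, -3.2]
opening: 0.607
finger_force: 25.0
clock: 5.85
tool_pos: [0.5196, -0.172, 0.2518]
eef_rot: [0.749, 0.663, -0.001, -0.002]
contact_force: [0.8, -0.1, -2.8]
opening: 0.608
finger_force: 25.0
clock: 6.75
tool_pos: [0.4694, -0.29, 0.1179]
eef_rot: [0.749, 0.663, -0.0, -0.001]
contact_force: [-0.2, -0.4, -2.1]
opening: 0.605
finger_force: 25.0
shift [0.    0.005 0.299] turn 0.0 yang -7.0 tilt [-0.002  0.001]
```

```bash
python3 -m pendant '[0,0,0,0.1,0,0,0, 0,0,0,0.18,0,0,0, 0,0,0,0.24,0,0,0, 0,0,0,0.27,0,0,0, 0,0,0,0.285,0,0,0, 0,0,0,0.295,0,0,0, 0,0,0,0.3,0,0,0, 0,0,0,0.3,0,0,0]'
python3 -m pendant '[1,0,0,0,0,0,0, 1,0,0,0,0,0,0, 1,0,0,0,0,0,0, 1,0,0,0,0,0,0, 1,0,0,-0.1,0,0,0, 1,0,0,-0.3,0,0,0, 1,0,0,-0.5,0,0,0, 1,0,0,-0.75,0,0,0, 1,0,0,-1,0,0,0]'
python3 -c "
from h import *
th=np.radians(82.78);Y=np.array([np.cos(th),np.sin(th)]); X=np.array([Y[1],-Y[0]])
p=np.array([.6095,.0105])+.02*Y; print(p)
go([*p,.22],87.3)"
```

```text
clock: 7.55
tool_pos: [0.4703, -0.2907, 0.0739]
eef_rot: [0.749, 0.663, 0.0, 0.0]
contact_force: [-0.5, 0.2, -2.7]
opening: 0.604
finger_force: 25.0
clock: 8.45
tool_pos: [0.4698, -0.2904, 0.225]
eef_rot: [0.749, 0.663, -0.0, -0.0]
contact_force: [0.5, 0.5, -1.0]
opening: 1.002
finger_force: 0.0
[0.61201359 0.03034142]
shift [2.238 0.68  0.034] turn -1.048 yang -7.0 tilt [-0.001  0.   ]
```

```bash
python3 -m pendant '[1,0.25,0.08,0,0,0,0, 1,0.5,0.15,0,0,0,0, 1,0.75,0.23,0,0,0,0, 1,1,0.3,0,0,0,0]'
python3 -m pendant '[1,0.25,0.08,0,0,0,0.09, 1,0.5,0.15,0,0,0,0.18, 1,0.75,0.23,0,0,0,0.27, 1,1,0.3,0,0,0,0.36, 1,1,0.3,0,0,0,0.45, 1,1,0.3,0,0,0,0.54, 1,1,0.3,0,0,0,0.63, 1,1,0.3,0,0,0,0.72, 1,1,0.3,0,0,0,0.81, 1,1,0.3,0,0,0,0.9, 1,1,0.3,0,0,0,0.952, 1,1,0.3,0,0,0,0.952]'
python3 -c "
from h import *
print(r.get_state()['q'])
for n in('top','scene'): snap(n)
s=load('top');a=s['img'][155:330,250:440,::-1];b=load('scene')['img'][180:330,40:230,::-1];cv2.imwrite('pics/b2.png',cv2.resize(np.vstack([a,b]),None,fx=1.8,fy=1.8))
go([.612,.0303,.009],-92.7)"
```

```text
clock: 8.85
tool_pos: [0.5337, -0.1457, 0.224]
eef_rot: [0.749, 0.663, 0.0, 0.0]
contact_force: [0.9, -0.5, 0.1]
opening: 1.0
finger_force: 0.0
clock: 10.05
tool_pos: [0.5959, -0.0035, 0.2235]
eef_rot: [1.0, -0.023, -0.0, 0.0]
contact_force: [-0.3, 0.1, 0.4]
opening: 1.0
finger_force: 0.0
[-0.39613893  0.7409614   0.59544856  1.69704632 -0.51927472  0.86712339
 -1.19561235]
shift [ 0.097 -0.23   1.431] turn 0.002 yang -92.5 tilt [-0.  0.]
```

View pics/b2.png

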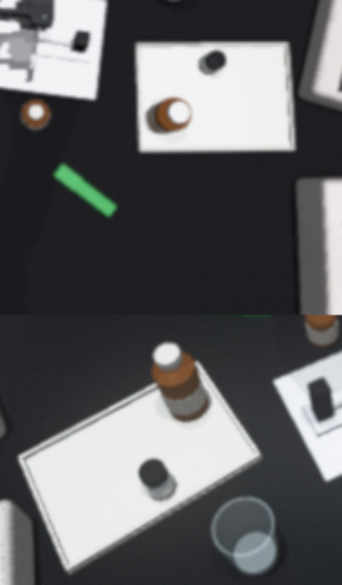

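The bottle stands upright in the tray, at (175,112) in the top half. Next is the pen, with the gripper offset +y so its body clears the plate.

```bash
python3 -m pendant '[1,0.1,-0.23,0,0,0,0, 1,0.1,-0.23,0.2,0,0,0, 1,0.1,-0.23,0.45,0,0,0, 1,0.1,-0.23,0.7,0,0,0, 1,0.1,-0.23,0.9,0,0,0, 1,0.1,-0.23,1,0,0,0, 1,0.1,-0.23,1,0,0,0]'
python3 -m pendant '[1,0,0,0.15,0,0,0, 1,0,0,0.27,0,0,0, 1,0,0,0.36,0,0,0, 1,0,0,0.4,0,0,0, 1,0,0,0.42,0,0,0, 1,0,0,0.42,0,0,0]'
python3 -c "
from h import *
go([.612,.0303,.009],-92.7)"
```

```text
clock: 10.85
tool_pos: [0.6114, 0.0301, 0.0721]
eef_rot: [1.0, -0.023, -0.002, -0.0]
contact_force: [-0.4, 0.2, 0.7]
opening: 1.0
finger_force: 0.0
clock: 11.45
tool_pos: [0.6131, 0.0299, 0.0112]
eef_rot: [1.0, -0.023, 0.0, -0.0]
contact_force: [0.1, -0.8, 0.4]
opening: 1.0
finger_force: 0.0
shift [-0.008 -0.002  0.015] turn 0.0 yang -92.7 tilt [0.001 0.   ]
```

```bash
python3 -m pendant '[0.7,-0.01,0,0.015,0,0,0, 0.5,-0.01,0,0.015,0,0,0, 0.4,-0.01,0,0.015,0,0,0, 0.3,-0.01,0,0.015,0,0,0, 0,-0.01,0,0.015,0,0,0, 0,-0.01,0,0.015,0,0,0, 0,-0.01,0,0.015,0,0,0, 0,-0.01,0,0.015,0,0,0, 0,-0.01,0,0.015,0,0,0, 0,-0.01,0,0.015,0,0,0]' 15
python3 -m pendant '[0,0,0,-0.1,0,0,0, 0,0,0,-0.25,0,0,0, 0,0,0,-0.45,0,0,0, 0,0,0,-0.65,0,0,0, 0,0,0,-0.85,0,0,0, 0,0,0,-1,0,0,0, 0,0,0,-1,0,0,0]'
python3 -c "
from h import *
s=snap('scene');c=s['img'][100:290,180:420,::-1];cv2.imwrite('pics/p1.png',cv2.resize(c,None,fx=2.5,fy=2.5))
go([.470,-.430,.2],-7)"
```

```text
clock: 12.45
tool_pos: [0.6112, 0.0301, 0.0084]
eef_rot: [1.0, -0.023, -0.0, -0.0]
contact_force: [-0.1, 0.4, 0.8]
opening: 0.248
finger_force: 15.0
clock: 13.15
tool_pos: [0.6133, 0.0296, 0.1626]
eef_rot: [1.0, -0.023, 0.004, -0.0]
contact_force: [1.6, -0.5, -0.4]
opening: 0.251
finger_force: 15.0
shift [-0.802  3.108 -0.268] turn -0.952 yang -92.7 tilt [0.004 0.   ]
```

View pics/p1.png

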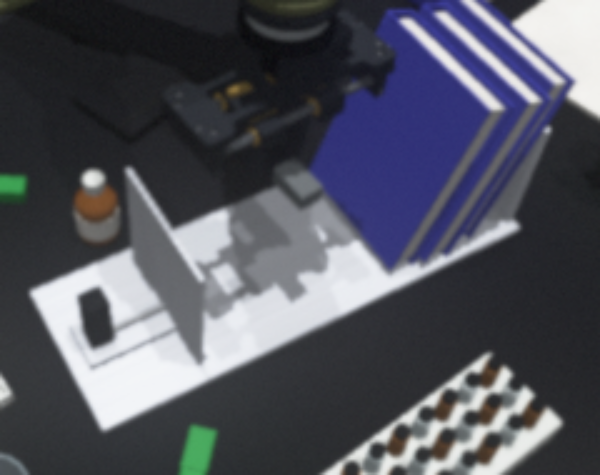

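The pen is in the grip, its grey end visible at (298,182), with the plate and binders unmoved. Carrying it over, turned to lie along the tray's y.

```bash
python3 -m pendant '[0,0,0,-0.2,0,0,0, 0,-0.05,0.2,-0.33,0,0,0, 0,-0.12,0.45,-0.33,0,0,0, 0,-0.19,0.72,-0.33,0,0,0, 0,-0.26,1,-0.33,0,0,0]'
python3 -m pendant '[0,-0.07,0.26,0,0,0,0, 0,-0.13,0.52,0,0,0,0, 0,-0.2,0.78,0,0,0,0, 0,-0.27,1,0,0,0,0]'
python3 -m pendant '[0,-0.06,0.25,0,0,0,-0.09, 0,-0.12,0.5,0,0,0,-0.18, 0,-0.18,0.75,0,0,0,-0.27, 0,-0.25,1,0,0,0,-0.36, 0,-0.27,1,0,0,0,-0.45, 0,-0.27,1,0,0,0,-0.54, 0,-0.27,1,0,0,0,-0.63, 0,-0.27,1,0,0,0,-0.72, 0,-0.27,1,0,0,0,-0.81, 0,-0.27,1,0,0,0,-0.9, 0,-0.27,1,0,0,0,-0.952, 0,-0.27,1,0,0,0,-0.952]'
python3 -c "
from h import *
go([.470,-.430,.008],-2)"
```

```text
clock: 13.7
tool_pos: [0.5639, -0.1183, 0.207]
eef_rot: [1.0, -0.023, -0.001, -0.0]
contact_force: [-0.7, -0.0, -0.1]
opening: 0.25
finger_force: 15.0
clock: 14.1
tool_pos: [0.5162, -0.2676, 0.2069]
eef_rot: [1.0, -0.024, -0.001, -0.0]
contact_force: [1.2, 0.0, -0.9]
opening: 0.248
finger_force: 15.0
clock: 15.3
tool_pos: [0.4696, -0.4132, 0.2067]
eef_rot: [0.749, 0.663, 0.0, -0.001]
contact_force: [-0.4, 0.6, -1.0]
opening: 0.25
finger_force: 15.0
shift [-0.114  0.019  1.325] turn -0.055 yang -7.0 tilt [-0.001  0.002]
```

```bash
python3 -m pendant '[0,-0.1,0.15,0.1,0,0,-0.05, 0,-0.1,0.15,0.3,0,0,-0.05, 0,-0.1,0.15,0.5,0,0,-0.05, 0,-0.1,0.15,0.7,0,0,-0.05, 0,-0.1,0.15,0.9,0,0,-0.05, 0,-0.1,0.15,1,0,0,-0.05, 0,-0.1,0.15,1,0,0,-0.05]'
python3 -m pendant '[0,0,0,0.1,0,0,0, 0,0,0,0.18,0,0,0, 0,0,0,0.24,0,0,0, 0,0,0,0.28,0,0,0, 0,0,0,0.3,0,0,0, 0,0,0,0.315,0,0,0, 0,0,0,0.322,0,0,0, 0,0,0,0.322,0,0,0, 0,0,0,0.322,0,0,0]'
```

```text
clock: 16.0
tool_pos: [0.4893, -0.43, 0.0553]
eef_rot: [0.723, 0.691, -0.0, -0.003]
contact_force: [0.6, 0.1, -0.8]
opening: 0.242
finger_force: 15.0
clock: 16.9
tool_pos: [0.491, -0.4316, 0.0099]
eef_rot: [0.722, 0.692, 0.0, 0.0]
contact_force: [-1.0, 0.3, -0.0]
opening: 0.245
finger_force: 15.0
```

```bash
python3 -m pendant '[0,0,0,0.008,0,0,0, 0,0,0,0.014,0,0,0, 0,0,0,0.014,0,0,0, 0.5,0,0,0.014,0,0,0, 0.5,0,0,0.014,0,0,0, 0.5,0,0,0.014,0,0,0, 0.5,0,0,-0.05,0,0,0, 0.5,0,0,-0.2,0,0,0, 0.5,0,0,-0.45,0,0,0, 1,0,0,-0.7,0,0,0, 1,0,0,-1,0,0,0, 1,0,0,-1,0,0,0]'
python3 -c "
from h import *
go([.592,-.151,.17],-7.2)"
```

```text
clock: 18.1
tool_pos: [0.494, -0.4346, 0.167]
eef_rot: [0.723, 0.691, 0.001, 0.007]
contact_force: [0.6, -0.3, -0.1]
opening: 0.749
finger_force: 0.0
shift [ 1.917  0.569 -0.029] turn 0.052 yang -2.5 tilt [ 0.01  -0.008]
```

```bash
python3 -m pendant '[1,0.25,0.07,0,0,0,0, 1,0.5,0.14,0,0,0,0, 1,0.75,0.21,0,0,0,0, 1,0.95,0.28,0,0,0,0]'
python3 -m pendant '[1,0.25,0.07,0,0,0,0.03, 1,0.5,0.14,0,0,0,0.05, 1,0.75,0.21,0,0,0,0.05, 1,0.95,0.28,0,0,0,0.05, 1,0.95,0.28,0,0,0,0.05, 1,0.95,0.28,0,0,0,0.05]'
python3 -c "
from h import *
for n in('top','scene'): snap(n)
a=load('top')['img'][155:275,230:440,::-1];b=load('scene')['img'][190:320,40:250,::-1];cv2.imwrite('pics/g1.png',cv2.resize(np.vstack([a,b]),None,fx=2.3,fy=2.3))
go([.592,-.151,.041],-7.2)"
```

```text
clock: 18.5
tool_pos: [0.5394, -0.2881, 0.1598]
eef_rot: [0.722, 0.692, 0.0, -0.001]
contact_force: [0.3, 0.0, -0.6]
opening: 0.997
finger_force: 0.0
clock: 19.1
tool_pos: [0.5871, -0.1499, 0.1597]
eef_rot: [0.748, 0.663, -0.0, 0.0]
contact_force: [0.6, -0.3, -0.0]
opening: 0.997
finger_force: 0.0
shift [0.015 0.037 0.792] turn 0.001 yang -7.1 tilt [-0.001 -0.001]
```

View pics/g1.png

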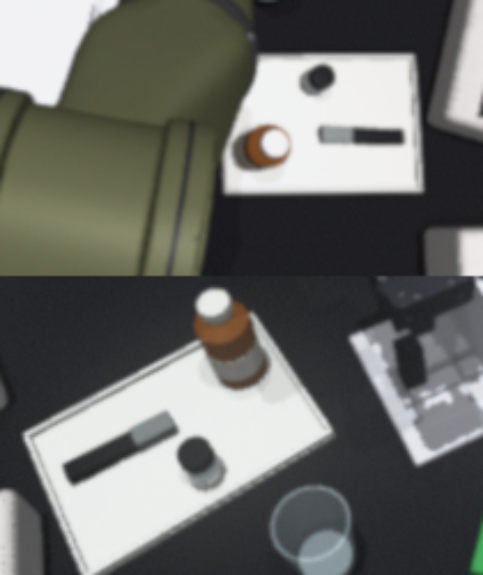

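The pen lies flat at (360,135) and the bottle stands at (268,145), both in the tray with the jar untouched. Next is the grip post.

```bash
python3 -m pendant '[1,0.015,0.035,0.1,0,0,0, 1,0.015,0.035,0.3,0,0,0, 1,0.015,0.035,0.5,0,0,0, 1,0.015,0.035,0.65,0,0,0, 1,0.015,0.035,0.75,0,0,0, 1,0.015,0.035,0.79,0,0,0, 1,0.015,0.035,0.79,0,0,0]'
python3 -m pendant '[0,0,0,0,0,0,0, 0,0,0,0,0,0,0, 0,0,0,0,0,0,0, 0,0,0,0,0,0,0, 0,0,0,0,0,0,0, 0,0,0,0,0,0,0, 0,0,0,0,0,0,0, 0,0,0,0,0,0,0, 0,0,0,0,0,0,0]' 12
```

```text
clock: 19.9
tool_pos: [0.5922, -0.1492, 0.0404]
eef_rot: [0.749, 0.662, -0.0, -0.0]
contact_force: [-0.1, 0.5, 0.5]
opening: 0.998
finger_force: 0.0
clock: 20.8
tool_pos: [0.593, -0.1488, 0.0411]
eef_rot: [0.749, 0.663, 0.0, 0.0]
contact_force: [0.3, 0.0, -1.6]
opening: 0.271
finger_force: 12.0
```

```bash
python3 -m pendant '[0,0,0,0,0,0,0, 0,0,0,0,0,0,0, 0,0.04,0,0,0,0,0, 0,0.14,0,0,0,0,0, 0,0.28,0,0,0,0,0, 0,0.42,0,0,0,0,0, 0,0.56,0,0,0,0,0, 0,0.7,0,0,0,0,0, 0,0.84,0,0,0,0,0, 0,0.95,0,0,0,0,0, 0,1,0,0,0,0,0, 0,1,0,0,0,0,0]' 50
python3 -m pendant '[0,0.07,0,0,0,0,0, 0,0.15,0,0,0,0,0, 0,0.22,0,0,0,0,0, 0,0.27,0,0,0,0,0, 0,0.3,0,0,0,0,0, 0,0.3,0,0,0,0,0]'
python3 -c "
from h import *
s=r.get_state();print(s['contact_force'],s['moment']);go([.592,-.149,.041],-7.2)"
```

```text
clock: 22.0
tool_pos: [0.6124, 0.0032, 0.0412]
eef_rot: [0.748, 0.663, 0.002, 0.0]
contact_force: [5.2, 1.7, -5.1]
opening: 0.267
finger_force: 50.0
clock: 22.6
tool_pos: [0.6178, 0.0459, 0.0412]
eef_rot: [0.749, 0.663, 0.001, 0.001]
contact_force: [5.9, -0.4, -4.8]
opening: 0.268
finger_force: 50.0
[ 5.89177276 -0.3824993  -4.80023677] [-0.04810054 -0.86588278 -0.07478614]
shift [-1.311 -0.013 -0.   ] turn 0.003 yang -7.0 tilt [0.003 0.001]
```

```bash
F(){ python3 -c "
from h import *
s=r.get_state();Y=np.array([.1256,.992,0]);print('Fy',s['contact_force']@Y,'travel',(s['tool_pos']-[.5928,-.149,0])@Y,'My',s['moment'])"; }
python3 -m pendant '[0,0.02,0,0,0,0,0, 0,0.04,0,0,0,0,0, 0,0.06,0,0,0,0,0, 0,0.08,0,0,0,0,0, 0,0.1,0,0,0,0,0, 0,0.12,0,0,0,0,0, 0,0.14,0,0,0,0,0]'; F
python3 -m pendant '[0,0.02,0,0,0,0,0, 0,0.04,0,0,0,0,0, 0,0.06,0,0,0,0,0, 0,0.08,0,0,0,0,0]'; F
python3 -m pendant '[0,0.015,0,0,0,0,0, 0,0.03,0,0,0,0,0, 0,0.04,0,0,0,0,0]'; F
```

```text
clock: 23.3
tool_pos: [0.6201, 0.0636, 0.0412]
eef_rot: [0.749, 0.662, -0.0, 0.002]
contact_force: [4.9, -7.5, -3.8]
opening: 0.266
finger_force: 50.0
Fy -6.842695346804744 travel 0.21427655980236052 My [-1.76798762 -0.73747722 -0.05524999]
clock: 23.7
tool_pos: [0.6212, 0.0724, 0.0412]
eef_rot: [0.75, 0.661, -0.001, 0.003]
contact_force: [5.1, -9.0, -4.5]
opening: 0.267
finger_force: 50.0
Fy -8.319724242580653 travel 0.22322073911831966 My [-1.76884374 -0.71098346  0.05833021]
clock: 24.0
tool_pos: [0.622, 0.0787, 0.0411]
eef_rot: [0.75, 0.662, -0.001, 0.003]
contact_force: [5.8, -8.3, -3.8]
opening: 0.268
finger_force: 50.0
Fy -7.535956194173326 travel 0.2295591065890643 My [-1.65888239 -0.71292833  0.09803004]
```

```bash
F(){ python3 -c "
from h import *
s=r.get_state();Y=np.array([.1256,.992,0]);print('Fy',s['contact_force']@Y,'travel',(s['tool_pos']-[.5928,-.149,0])@Y,s['clock'])"; }
for i in 1; do
python3 -m pendant '[0,0.01,0,0,0,0,0, 0,0.02,0,0,0,0,0, 0,0.03,0,0,0,0,0, 0,0.03,0,0,0,0,0]' >/dev/null; F
python3 -m pendant '[0,0.01,0,0,0,0,0, 0,0.02,0,0,0,0,0, 0,0.03,0,0,0,0,0, 0,0.03,0,0,0,0,0]' >/dev/null; F
python3 -m pendant '[0,0.01,0,0,0,0,0, 0,0.02,0,0,0,0,0, 0,0.02,0,0,0,0,0]' >/dev/null; F
done
```

```text
Fy -6.913190992678638 travel 0.23445687252617597 24.4
Fy -7.079907265544373 travel 0.23911967496101338 24.8
Fy -7.445412208474484 travel 0.24216764074346958 25.1
```

```bash
cat > f.py <<'E'
from h import *
s=r.get_state();Y=np.array([.1256,.992,0]);print('Fy %.1f travel %.4f t %.1f'%(s['contact_force']@Y,(s['tool_pos']-[.5928,-.149,0])@Y,s['clock']))
E
python3 -m pendant '[0,0.01,0,0,0,0,0, 0,0.02,0,0,0,0,0, 0,0.02,0,0,0,0,0]' >/dev/null; python3 f.py
python3 -m pendant '[0,0.01,0,0,0,0,0, 0,0.015,0,0,0,0,0, 0,0.015,0,0,0,0,0]' >/dev/null; python3 f.py
python3 -m pendant '[0,0.01,0,0,0,0,0, 0,0.01,0,0,0,0,0]' >/dev/null; python3 f.py
```

```text
Fy -6.4 travel 0.2451 t 25.4
Fy -8.1 travel 0.2465 t 25.7
Fy -7.2 travel 0.2482 t 25.9
```

```bash
python3 -m pendant '[0,0.01,0,0,0,0,0, 0,0.01,0,0,0,0,0, 0,0.01,0,0,0,0,0]' >/dev/null; python3 f.py
python3 -m pendant '[0,0.01,0,0,0,0,0, 0,0.01,0,0,0,0,0, 0,0.01,0,0,0,0,0]' >/dev/null; python3 f.py
python3 -m pendant '[0,0.01,0,0,0,0,0, 0,0.01,0,0,0,0,0, 0,0.01,0,0,0,0,0]' >/dev/null; python3 f.py
```

```text
Fy -6.6 travel 0.2499 t 26.2
Fy -6.8 travel 0.2517 t 26.5
Fy -6.7 travel 0.2535 t 26.8
```

```bash
python3 -m pendant '[0,0.007,0,0,0,0,0, 0,0.007,0,0,0,0,0, 0,0.007,0,0,0,0,0]' >/dev/null; python3 f.py
python3 -m pendant '[0,0.007,0,0,0,0,0, 0,0.007,0,0,0,0,0, 0,0.007,0,0,0,0,0]' >/dev/null; python3 f.py
python3 -m pendant '[0,0.007,0,0,0,0,0, 0,0.007,0,0,0,0,0, 0,0.007,0,0,0,0,0]' >/dev/null; python3 f.py
```

```text
Fy -6.6 travel 0.2546 t 27.1
Fy -6.2 travel 0.2558 t 27.4
Fy -7.7 travel 0.2562 t 27.7
```

```bash
python3 -m pendant '[0,0.007,0,0,0,0,0, 0,0.007,0,0,0,0,0, 0,0.007,0,0,0,0,0]' >/dev/null; python3 f.py
python3 -m pendant '[0,0.007,0,0,0,0,0, 0,0.007,0,0,0,0,0, 0,0.007,0,0,0,0,0]' >/dev/null; python3 f.py
```

```text
Fy -9.2 travel 0.2562 t 28.0
Fy -9.6 travel 0.2561 t 28.3
```

```bash
python3 -m pendant '[0,0.007,0,0,0,0,0, 0,0.014,0,0,0,0,0, 0,0.014,0,0,0,0,0, 0,0.014,0,0,0,0,0]' >/dev/null; python3 f.py
python3 -m pendant '[0,0.007,0,0,0,0,0, 0,0.014,0,0,0,0,0, 0,0.014,0,0,0,0,0, 0,0.014,0,0,0,0,0]' >/dev/null; python3 f.py
python3 -c "
from h import *
s=snap('scene');c=s['img'][80:280,230:430,::-1];cv2.imwrite('pics/e1.png',cv2.resize(c,None,fx=2.9,fy=2.9))"
```

```text
Fy -13.7 travel 0.2561 t 28.7
Fy -16.6 travel 0.2561 t 29.1
```

View pics/e1.png

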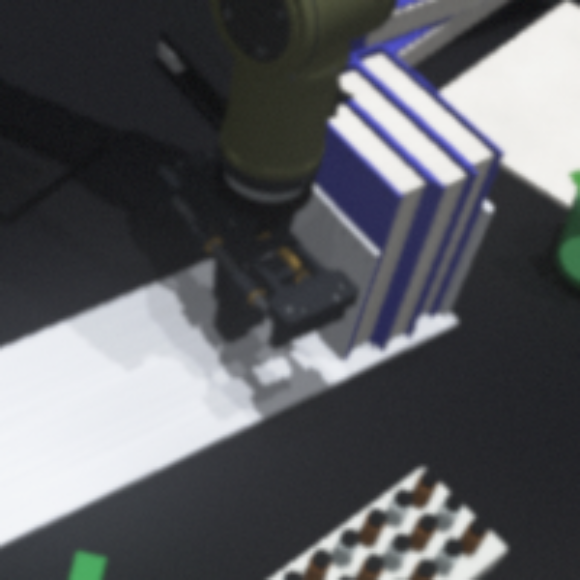

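The three binders stand upright and tight between the plate and the end wall at (400,220). The travel stayed at 0.2561–0.2562 m while the force rose from 8 to 17 N, so the row is firm. I'll ease off partly, release and retreat.

```bash
python3 -m pendant '[0,-0.02,0,0,0,0,0, 0,-0.035,0,0,0,0,0, 0,-0.035,0,0,0,0,0]' >/dev/null; python3 f.py
python3 -m pendant '[0.6,0,0,0,0,0,0, 0.8,0,0,0,0,0,0, 0.8,0,0,0,0,0,0, 0.8,0,0,0,0,0,0, 0.8,0,0,-0.05,0,0,0, 0.8,0,0,-0.2,0,0,0, 0.8,0,0,-0.4,0,0,0, 0.8,0,0,-0.7,0,0,0, 0.8,0,0,-1,0,0,0, 0.8,0,0,-1,0,0,0]'
python3 -m pendant '[0.8,-0.2,0,0,0,0,0, 0.8,-0.45,0,0,0,0,0, 0.8,-0.7,0,0,0,0,0, 0.8,-1,0,0,0,0,0, 0.8,-1,0,-0.1,0,0,0, 0.8,-1,0,-0.1,0,0,0]'
python3 -c "
from h import *
s=snap('scene');c=s['img'][60:320,40:430,::-1];cv2.imwrite('pics/e2.png',cv2.resize(c,None,fx=2,fy=2))"
```

```text
Fy -8.5 travel 0.2561 t 29.4
clock: 30.45
tool_pos: [0.6287, 0.1111, 0.1983]
eef_rot: [0.749, 0.663, 0.006, 0.003]
contact_force: [1.1, 0.2, 0.1]
opening: 0.798
finger_force: 0.0
clock: 31.05
tool_pos: [0.6068, -0.0401, 0.2076]
eef_rot: [0.75, 0.661, 0.001, 0.001]
contact_force: [0.3, 0.8, 0.3]
opening: 0.804
finger_force: 0.0
```

View pics/e2.png

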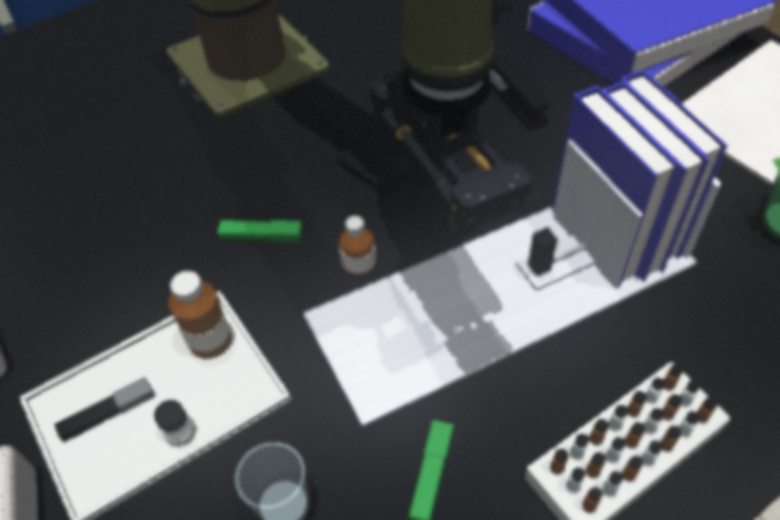

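The binders at (640,180) stand upright and tight, with the bookend against them and the gripper clear. The bottle (205,315) and pen (105,408) are in the tray, and the other things are unmoved. Handing in.

```bash
python3 -c "
from plant import r
print(r.finish_job())"
```

```text
the job is handed in; nothing more can be done
None
```

The job is handed in at about 31 s: the bottle stands upright and the pen lies flat in the tray, and the three binders stand upright and tight against the stop pad, pressed home with about 17 N at the wrist.

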